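# Lay an upright angle bracket down gently against the stop bar

### The job

Using only pushes of the fingertips, tip the upright angle bracket over on the round machine table, towards the stop bar, so that it lies on the flat back of its upright leg with its foot standing up, easing it all the way down so that it never drops, and push it up until the end of the leg sits squarely against the stop bar. Do not pick the bracket up, and leave the dowel, the bolt, the jar and the screwdriver where they are.

Things in the scene. Friction and masses are not known exactly. Their poses are not given: they have to be found in the camera images.
- plate: Round steel machine table, fixed, 360 mm across, 30 mm thick. Origin: centre of its underside, on the bench; z up, top at z 30 mm. Its +x points from the centre to the stop bar, a fixed steel bar 130 mm long (along y), 22 mm thick, 22 mm high above the table top.
- stop_face (a point): Middle of the stop bar's face that looks towards the table's centre, at the level of the table top (115 mm along the table's +x from its centre). Its axes are those of the table; the face's normal is its x axis.
- bracket: Loose L-shaped bracket, 0.6 to 0.92 kg, 50 mm wide (y): steel foot 85 mm long, 18 mm thick; aluminium leg 10 mm thick, top 140 mm above the underside. Origin: middle of the heel edge (bottom outer edge under the leg), the edge it tips about. z runs up the leg, x out of the leg's flat back: the leg fills x -10 to 0, the foot x -85 to 0, z 0 to 18. Starts standing, x towards the stop bar within 0.12 rad.
- inner_corner (a point): Inside corner of the bracket, where leg meets foot (bracket x -10, z 18 mm, mid-width). Mass centre lies near bracket x -34, z 24 mm: tipped about the heel edge by less than about 55 degrees it falls back on its foot, beyond that it falls on over. The heel edge holds by friction on the table while it is tipped slowly.
- leg_end (a point): Middle of the end face of the bracket's leg (bracket x -5, z 140 mm), the face that is to sit against the stop bar. When lying, bracket z points at the bar and x down; the leg end is then 15 to 45 mm short of the bar if the heel edge has not moved.
- toe (a point): Middle of the end face of the foot, at x -85, z 9 mm of the bracket; uppermost when the bracket lies on its leg.
- dowel: Steel dowel pin, 20 mm across, 55 mm tall, standing loose on the round table about 130 mm to the left (+y) of its centre line; origin at the centre of its underside. To be left alone.
- bolt: Dark socket-head bolt standing loose on its head on the round table, 24 mm across, 61 mm tall, about 130 mm to the right (-y) of the centre line; origin at the centre of its underside. To be left alone.
- tin: Blue jar with a steel cap, 56 mm across, 60 mm tall, standing loose on the bench to the left of the round table; origin at the centre of its underside. To be left alone.
- driver: Screwdriver lying loose on the bench to the right of the round table; origin under its middle. To be left alone.
Not all that is in view belongs to the job. What is meant by the bracket is not blue or turquoise, and is the smaller of those in its own colour.

How it is judged:
By the outcome, as a careful person would: the job done as asked, in the order asked, and still so for the second after the job is handed in, with the robot touching nothing.
It also fails if it takes over 72 s, if anything falls off the work surface, if the arm or the gripper's body presses on something with over 40 N, if the wrist force passes 120 N, or if a joint passes its speed limit or range.

### The arm

A 6-joint arm with a two-finger parallel gripper is mounted at the origin on the work surface. World frame = base frame: x ahead of the robot, y to its left, z up, the work surface at z = 0. Lengths are in m, angles in rad, forces in N, time in s.
With the tool pointing down it reaches from about 0.3 to 0.775 m from the base axis. Payload 14.6 kg.
Tool frame: the origin (TCP) lies midway between the tips of the shut fingers; the grasp point (between the pads) lies 19 mm behind it; z points along the fingers, y is the line along which they close (so a half turn about z gives the same grasp; the last joint's range is limited). The gripper opens to 85 mm and grips with 20 to 120 N. Pads are 22 mm wide; open, the fingers measure 114 mm over their backs; the gripper's body (76 mm by 85 mm) begins 54 mm behind the grasp point. The pads swing forward as they close: fully open they stand 13 mm farther back than shut.
Start: joints at [1.277, 0.3, 1.521, -0, 1.321, -0.067], TCP at [0.124, 0.536, 0.231] pointing down, gripper open.
Joint ranges: [-3.03, 3.03], [-0.79, 2.21], [0.23, 2.52], [-1.04, 4.18], [0, 3.07], [-2.55, 2.55]. Speed limits (rad/s): [2.22, 2.22, 2.57, 3.14, 3.14, 3.14].

### API

Orientations are given as a unit quaternion [w, x, y, z].
In Python, from workcell import sense, read_camera, camera_model, workorder gives the robot as it stands.
- The arm moves only by the tool send_rows, never from a script. Its argument "moves" is a list of rows, each a list of 3 entries, a list of its own where there are three numbers: the shift along the tool's x, y, z in mm, then the turn about the tool's z in degrees, then the opening, from 0 (shut) to 1 (fully open). In form: [[[dx, dy, dz], roll, gripper], ...]. A call has exactly 10 rows; each row is the pose to reach, as a shift and turn from the pose commanded when the call began, along the tool's axes at that moment; what a row does not reach only later rows make up. A row lasts 1/12 s, in which the tool goes at most 41.7 mm and 7.16 degrees, less where a joint would pass 70% of its speed; a pose out of reach is approached as far as the arm can. A call with a gripper value outside its range is refused whole. The fingers move at their own pace and stop on an object; "grip_force" is the grip in N (left out, the last holds). Time passes only in rows, so rows that repeat a pose let the fingers close, or fill a call up. It gives the time, the measured TCP pose, the force, the opening and the grip force at its end, in the units of the state.
- sense(): the state, without advancing time (a new reading comes with each control period).
- read_camera(name): name is "side" or "top"; returns the picture (480x640x3 uint8, red, green, blue); there is no depth.
- camera_model(name): a dict with "K" (3x3 intrinsics, pixels), "dist_coeffs" ([k1, k2, p1, p2, k3] as OpenCV has them; the pictures are not rectified), "T" (4x4, takes a point from camera to world coordinates). Camera axes: x right, y down, z forward; pixel columns grow to the right and rows downward; lengths in m; the calibration is good to about 2 mm. A picture is of the moment at which its call begins. camera_model takes no time and is no camera call.
- workorder.finish_job(): hands the job in; it is judged then, once.
The state is a dict: "time": time; "joints": joint angles; "joint_velocities": joint speeds; "joint_torque": joint torques, N m; "tool_pos": TCP position; "ee_rot": TCP orientation; "contact_force": force on the tool from outside, world axes, zero at the start; "wrist_torque": the same for the moment, N m; "gripper_width": finger opening in m; "grasp_force": force on a finger pad.
Only numpy, scipy, OpenCV 4.12 (cv2) and the standard library are available. Lean on these libraries where they do the work, as an engineer would, in place of code of your own. Each camera call takes 0.05 s, during which the arm holds its last target. There are 200 camera calls.

## Working session

There is one attempt and no reset: what is moved stays moved. The work goes in short steps, Python scripts to look and compute and a tool call to move; the robot and the scene stay as the last step left them, time stands still between calls to the robot, and variables do not carry over. Pictures are saved under pics/ and viewed, at most 12 in all, crops included, and the job is handed in when it is done.

Besides the shell and the picture viewer there is one more tool, called after "Request:" as name(argument=value, ...), one argument or row to a line, values as JSON. send_rows: Moves the arm, as the interface text tells. Its arguments: {"type":"object","properties":{"moves":{"type":"array","items":{"type":"array"}},"grip_force":{"type":"number"}},"required":["moves"]}

```bash
mkdir -p pics; python3 - <<'E'
from workcell import sense, read_camera, camera_model
import cv2,numpy as np
for n in("top","side"):
    cv2.imwrite(f"pics/{n}0.png",read_camera(n)[:,:,::-1]); m=camera_model(n); print(n,np.round(m["K"],1).tolist(),m["dist_coeffs"],np.round(m["T"],3).tolist())
s=sense();print(s)
E
```

```text
top [[449.8, 0.0, 324.9], [0.0, 449.8, 242.5], [0.0, 0.0, 1.0]] [-0.01221212  0.          0.          0.          0.        ] [[0.01, -0.991, 0.132, 0.376], [-1.0, -0.01, -0.002, 0.055], [0.004, -0.132, -0.991, 1.022], [0.0, 0.0, 0.0, 1.0]]
side [[610.9, 0.0, 317.1], [0.0, 610.9, 238.3], [0.0, 0.0, 1.0]] [0.02364761 0.         0.         0.         0.        ] [[0.68, -0.563, 0.471, -0.076], [-0.733, -0.537, 0.416, -0.473], [0.019, -0.628, -0.778, 1.066], [0.0, 0.0, 0.0, 1.0]]
{'time': 0.1, 'joints': array([ 1.27739711e+00,  3.00416629e-01,  1.52151723e+00, -3.19231629e-05,
        1.32069569e+00, -6.65886487e-02]), 'joint_velocities': array([-0.00087229, -0.00142755, -0.00088667, -0.00066382, -0.00027925,
        0.0006955 ]), 'joint_torque': array([ 2.27288336e-03, -5.44374633e+01, -3.62376308e+01,  1.48072104e-05,
        3.02624707e-03,  6.33387708e-05]), 'tool_pos': array([0.12362287, 0.53571315, 0.2307782 ]), 'ee_rot': array([-7.76011317e-05,  1.13158410e-01,  9.93576824e-01, -5.12839614e-04]), 'contact_force': array([-0.02461708, -0.31901528,  0.17506376]), 'wrist_torque': array([-0.01564008,  0.01598193, -0.0384026 ]), 'grasp_force': 0.0, 'gripper_width': 0.08556744803189353}
```

View pics/top0.png

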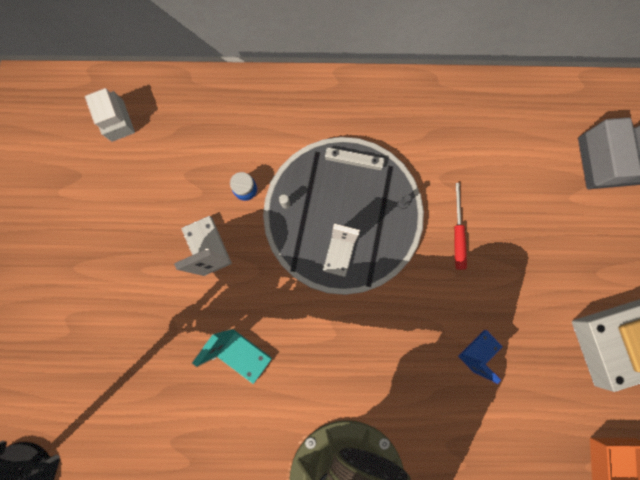

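View pics/side0.png

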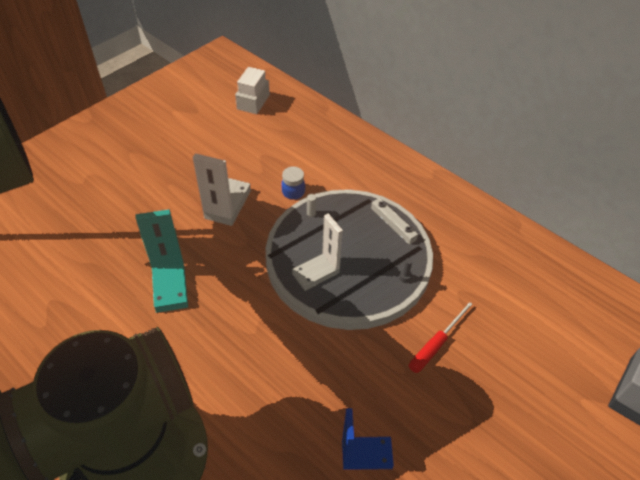

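Grey candidates in the top view: the bracket on the round table at (342,249), and a larger grey one on the bench at (205,247). Turquoise (235,355) and blue (482,355) are excluded by colour. The one on the table is the smaller grey, so it fits. Dowel is at (284,200), bolt (405,201), stop bar (355,158). I'll confirm in enlarged crops.

```bash
python3 - <<'E'
import cv2
a=cv2.imread("pics/top0.png")[130:280+20,255:435]; cv2.imwrite("pics/topc.png",cv2.resize(a,None,fx=3.5,fy=3.5,interpolation=cv2.INTER_CUBIC))
a=cv2.imread("pics/side0.png")[185:330,260:440]; cv2.imwrite("pics/sidec.png",cv2.resize(a,None,fx=4,fy=4,interpolation=cv2.INTER_CUBIC))
E
```

```text
(no output)
```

View pics/topc.png

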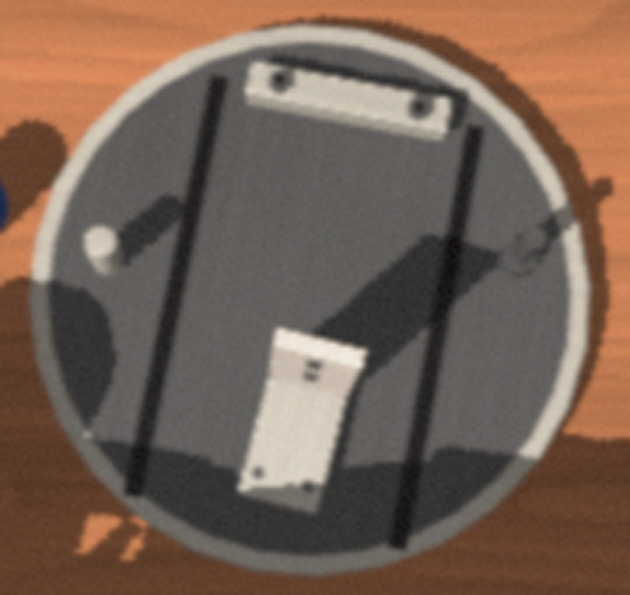

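View pics/sidec.png

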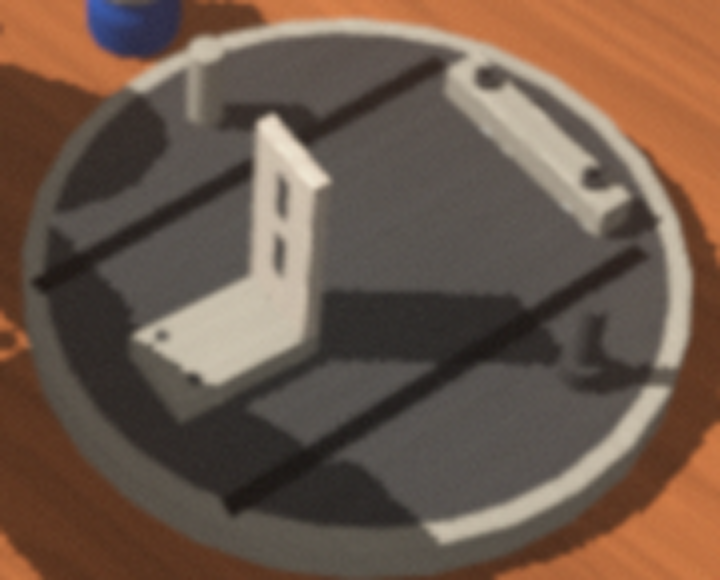

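Confirmed: it is the smaller grey bracket on the table. Its leg top is at crop (276,328)-(367,350) and its toe at (238,490)-(318,512). Next I'll fit the table and bracket poses.

```bash
cat > h.py <<'E'
import numpy as np,cv2
from scipy.optimize import least_squares
from workcell import sense, read_camera, camera_model
C={n:camera_model(n) for n in("top","side")}
def proj(n,P):
    T=np.linalg.inv(C[n]["T"]); return cv2.projectPoints(np.float64(P).reshape(-1,3),cv2.Rodrigues(T[:3,:3])[0],T[:3,3],np.float64(C[n]["K"]),np.float64(C[n]["dist_coeffs"]))[0].reshape(-1,2)
tp=lambda *a:np.array(a)/3.5+[255,130]
sd=lambda *a:np.array(a)/4+[260,185]
def place(p,pts,z0=0.,th=0.):  # p=x,y,yaw; tip th about y
    pts=np.array(pts,float)/1000; x,y,z=pts.T
    x,z=x*np.cos(th)+z*np.sin(th),-x*np.sin(th)+z*np.cos(th)
    c,s=np.cos(p[2]),np.sin(p[2]); return np.c_[p[0]+c*x-s*y,p[1]+s*x+c*y,z+z0]
def fit(obs,p0,z0=0.,**k):
    f=lambda p:np.concatenate([(proj(n,place(p,P,z0,**k))-px).ravel() for n,P,px in obs])
    r=least_squares(f,p0); return r.x,np.round(r.fun,1)
E
cat > m.py <<'E'
from h import *
bar=[[137,65,52],[137,-65,52],[115,65,52],[115,-65,52]]
tab,r=fit([("top",bar,tp([250,62],[455,95],[246,95],[447,129])),
 ("side",[[115,65,52],[115,-65,52],[137,65,52],[137,-65,52]],sd([447,72],[598,215],[468,55],[632,190]))],[.45,0,-.17]); print(tab,r)
# circle check
a=np.linspace(0,2*np.pi,200); c=np.c_[180*np.cos(a),180*np.sin(a),30+0*a]
for n,o,f in(("top",[255,130],3.5),("side",[260,185],4)):
    q=(proj(n,place(tab,c))-o)*f; print(n,q.min(0),q.max(0))
br,r=fit([("top",[[0,25,140],[0,-25,140],[-85,25,18],[-85,-25,18]],tp([276,328],[367,350],[238,490],[318,512])),
 ("side",[[-10,25,140],[0,25,140],[0,-25,140],[-10,-25,140],[-85,25,18]],sd([258,118],[272,115],[330,182],[315,190],[130,338]))],[.4,0,-.17],.03); print(br,r)
d=br[:2]-tab[:2];c,s=np.cos(tab[2]),np.sin(tab[2]); print("heel in table",c*d[0]+s*d[1],-s*d[0]+c*d[1],"dyaw",br[2]-tab[2])
E
python3 m.py
```

```text
[ 0.57315702  0.00715392 -0.15868388] [ 0.6  0.4 -0.6  0.5  0.1  0.4  0.2  0.2 -1.2 -0.8  1.1 -0.7  0.9 -0.9
  0.   0.7]
top [35.05380407 25.14092673] [596.35814958 577.07172637]
side [21.0750334  19.38467786] [694.49516649 554.29235462]
[ 0.52119613  0.00916528 -0.24942332] [ 1.2 -0.5  0.4 -0.2  0.6  0.4  0.1  0.1 -0.7  0.7  0.1 -0.6  0.1 -0.6
 -0.5 -0.5 -0.8 -0.8]
heel in table -0.051625894489769154 -0.006224708328906219 dyaw -0.09073944523249
```

Request:
send_rows(
  moves=[
    [[0,0,-40],7,0.61],
    [[0,0,-60],14,0.61],
    [[-28,-26,-60],21,0.61],
    [[-56,-52,-60],28,0.61],
    [[-84,-79,-60],35,0.61],
    [[-112,-105,-60],42,0.61],
    [[-140,-131,-60],49,0.61],
    [[-168,-158,-60],56,0.61],
    [[-196,-184,-60],63,0.61],
    [[-224,-211,-60],70,0.61],
  ],
)

```text
time: 0.93
tool_pos: [0.2949, 0.2783, 0.2912]
ee_rot: [0.0, 0.665, 0.747, -0.0]
contact_force: [1.2, 0.3, 1.4]
gripper_width: 0.0522
grasp_force: 0.0
```

```bash
cat > go.py <<'E'
# usage: go.py xb zt : bracket-frame centre x (mm), TCP height above table (mm), lateral yb ; prints tool-axis shift
import sys
from h import *
from scipy.spatial.transform import Rotation as R
def rel(xb,zt,yb=0,br=(.5212,.0092,-.2494)):
    s=sense(); q=s["ee_rot"]; Rm=R.from_quat([q[1],q[2],q[3],q[0]]).as_matrix()
    c,sn=np.cos(br[2]),np.sin(br[2]); t=np.array([br[0]+(c*xb-sn*yb)/1e3,br[1]+(sn*xb+c*yb)/1e3,.03+zt/1e3])
    e=s["tool_pos"]-np.array([br[0],br[1],.03]); yaw=np.arctan2(Rm[1,1],Rm[0,1])
    print("t",round(s["time"],2),"bracket-frame now",np.round([1e3*(c*e[0]+sn*e[1]),1e3*(-sn*e[0]+c*e[1]),1e3*e[2]],1),"shift",np.round(Rm.T@(t-s["tool_pos"])*1e3,1),"roll",round(np.degrees(yaw-br[2]),1),"w",round(s["gripper_width"]*1e3,1),"F",np.round(s["contact_force"],1),"M",np.round(s["wrist_torque"],2))
if __name__=="__main__": rel(*map(float,sys.argv[1:]))
E
python3 go.py -56.5 200
```

```text
t 0.93 bracket-frame now [-285.7  204.9  261.2] shift [-273.3  140.7   61.2] roll 21.0 w 52.2 F [1.2 0.3 1.4] M [ 0.   -0.05 -0.04]
```

Request:
send_rows(
  moves=[
    [[-30,15,0],7,0.61],
    [[-65,33,0],14,0.61],
    [[-100,52,0],21,0.61],
    [[-135,70,0],21.3,0.61],
    [[-170,87,0],21.3,0.61],
    [[-205,105,20],21.3,0.61],
    [[-240,123,40],21.3,0.61],
    [[-273,140,61],21.3,0.61],
    [[-273,140,61],21.3,0.61],
    [[-273,140,61],21.3,0.61],
  ],
)

```text
time: 1.77
tool_pos: [0.4667, 0.0246, 0.2286]
ee_rot: [-0.001, 0.79, 0.612, -0.001]
contact_force: [-0.1, 1.0, 0.1]
gripper_width: 0.052
grasp_force: 0.0
```

```bash
python3 go.py -58 112; python3 -c "
from h import *
a=read_camera('top')[130:300,255:435,::-1];b=read_camera('side')[130:330,260:440,::-1]
b=cv2.resize(b,None,fx=2.2,fy=2.2);a=cv2.resize(a,None,fx=2.2,fy=2.2);a=cv2.copyMakeBorder(a,0,b.shape[0]-a.shape[0],0,0,0)
cv2.imwrite('pics/c1.png',np.hstack([a,b]))"
```

```text
t 1.77 bracket-frame now [-56.6   1.5 198.6] shift [-1.4 -1.1 86.6] roll -0.2 w 52.0 F [-0.1  1.   0.1] M [ 0.03  0.04 -0.01]
```

View pics/c1.png

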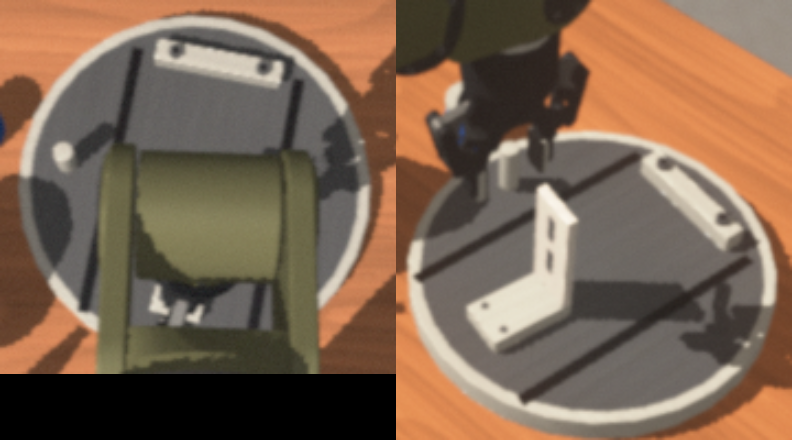

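Request:
send_rows(
  moves=[
    [[0,-3,10],0,0.61],
    [[-1,-3,25],0,0.61],
    [[-1,-3,40],0,0.61],
    [[-1,-3,55],0,0.61],
    [[-1,-3,65],0,0.61],
    [[-1,-3,75],0,0.61],
    [[-1,-3,82],0,0.61],
    [[-1,-3,86],0,0.61],
    [[-1,-3,86],0,0.61],
    [[-1,-3,86],0,0.61],
  ],
)

```text
time: 2.7
tool_pos: [0.4637, 0.0259, 0.1446]
ee_rot: [0.0, 0.79, 0.614, 0.0]
contact_force: [0.8, 0.5, 0.1]
gripper_width: 0.0523
grasp_force: 0.0
```

```bash
python3 go.py -50 112; python3 -c "
from h import *
b=read_camera('side')[170:320,270:420,::-1]
cv2.imwrite('pics/c2.png',cv2.resize(b,None,fx=4,fy=4,interpolation=cv2.INTER_CUBIC))"
```

```text
t 2.7 bracket-frame now [-59.8   2.  114.6] shift [-2.   9.8  2.6] roll 0.0 w 52.3 F [0.8 0.5 0.1] M [-0.05 -0.   -0.01]
```

View pics/c2.png

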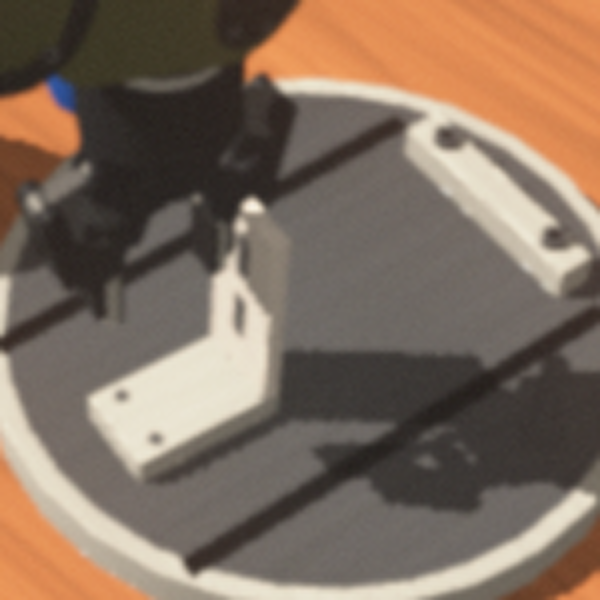

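The gripper is above the foot, with the front fingertip (215,270) just behind the leg and the rear tip (115,318) clear. Starting the tip.

Request:
send_rows(
  moves=[
    [[-2,3,0],0,0.61],
    [[-2,6,0],0,0.61],
    [[-2,9,0],0,0.61],
    [[-2,11,0],0,0.61],
    [[-2,14,2],0,0.61],
    [[-2,17,4],0,0.61],
    [[-2,20,6],0,0.61],
    [[-2,23,8],0,0.61],
    [[-2,26,9],0,0.61],
    [[-2,28,10],0,0.61],
  ],
)

```text
time: 3.58
tool_pos: [0.4905, 0.0169, 0.1341]
ee_rot: [-0.0, 0.79, 0.614, -0.0]
contact_force: [-2.1, 0.7, 1.5]
gripper_width: 0.0519
grasp_force: 1.2
```

```bash
python3 go.py -15 94; python3 -c "
from h import *
b=read_camera('side')[170:320,270:420,::-1]
cv2.imwrite('pics/c3.png',cv2.resize(b,None,fx=4,fy=4,interpolation=cv2.INTER_CUBIC))"
```

```text
t 3.58 bracket-frame now [-3.160e+01 -1.000e-01  1.041e+02] shift [ 0.1 16.6 10.1] roll -0.0 w 51.9 F [-2.1  0.7  1.5] M [ 0.05  0.2  -0.02]
```

View pics/c3.png

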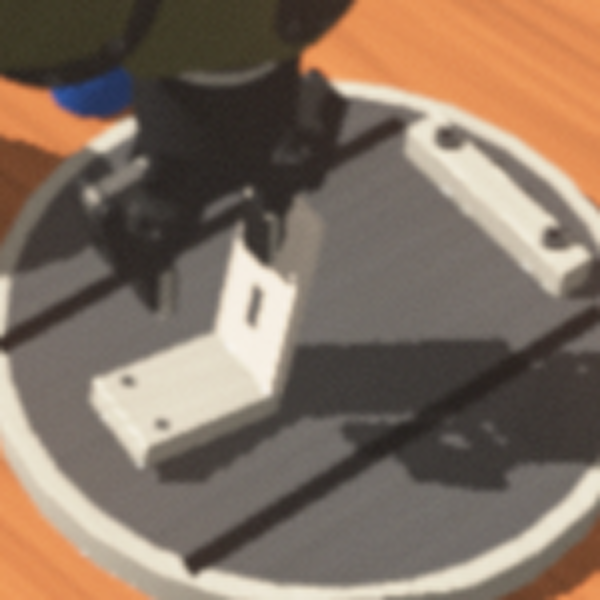

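The bracket is tipping, about 10° with the heel holding. Continuing to roughly 30°.

Request:
send_rows(
  moves=[
    [[0,3.5,2],0,0.61],
    [[0,7,4],0,0.61],
    [[0,10.5,6],0,0.61],
    [[0,14,8],0,0.61],
    [[0,17,10],0,0.61],
    [[0,19.5,13],0,0.61],
    [[0,22,16],0,0.61],
    [[0,24.5,19],0,0.61],
    [[0,27,22],0,0.61],
    [[0,28.5,25],0,0.61],
  ],
)

```text
time: 4.47
tool_pos: [0.5181, 0.0099, 0.1089]
ee_rot: [0.0, 0.79, 0.614, 0.0]
contact_force: [-0.7, 1.2, 1.6]
gripper_width: 0.0523
grasp_force: 1.0
```

```bash
python3 go.py 5 64; python3 -c "
from h import *
b=read_camera('side')[170:320,270:420,::-1]
cv2.imwrite('pics/c4.png',cv2.resize(b,None,fx=4,fy=4,interpolation=cv2.INTER_CUBIC))"
```

```text
t 4.47 bracket-frame now [-3.1 -0.1 78.9] shift [ 0.1  8.1 14.9] roll -0.0 w 52.3 F [-0.7  1.2  1.6] M [0.07 0.06 0.03]
```

View pics/c4.png

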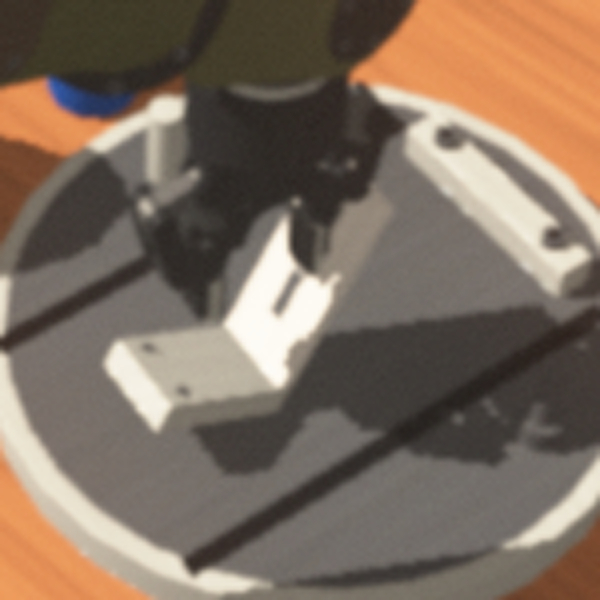

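```bash
python3 - <<'E'
from h import *
px=np.array([[125,338],[105,360],[155,432],[175,405],[285,385],[393,205]])/4+[270,170]
P=[[-85,25,18],[-85,25,0],[-85,-25,0],[-85,-25,18],[-10,-25,18],[0,-25,140]]
f=lambda p:(proj("side",place(p[:3],P,.03,p[3]))-px).ravel()
r=least_squares(f,[.52,.01,-.25,.5]);print(r.x,np.degrees(r.x[3]),r.fun.round(1))
E
```

```text
[ 0.52748747  0.00746701 -0.27514072  0.41037026] 23.512483816878284 [-1.2 -0.3  0.8  0.5  0.9 -0.3 -0.9  0.2 -0.1 -0.2  0.4  0. ]
```

Fit gives about 25° of tilt, with the heel crept perhaps 5 mm. Continuing to about 45° at a slower rate.

Request:
send_rows(
  moves=[
    [[0,2,1.5],0,0.61],
    [[0,4,3],0,0.61],
    [[0,6,5],0,0.61],
    [[0,8,7],0,0.61],
    [[0,10,9.5],0,0.61],
    [[0,12,12],0,0.61],
    [[0,13.5,14],0,0.61],
    [[0,15,16],0,0.61],
    [[0,16.5,18],0,0.61],
    [[0,18,20],0,0.61],
  ],
)

```text
time: 5.35
tool_pos: [0.5354, 0.0055, 0.089]
ee_rot: [-0.0, 0.79, 0.614, -0.0]
contact_force: [-0.2, 0.1, 1.0]
gripper_width: 0.0522
grasp_force: 0.5
```

```bash
python3 go.py 20 53; python3 -c "
from h import *
b=read_camera('side')[170:320,270:420,::-1]; cv2.imwrite('pics/full5.png',read_camera('side')[:,:,::-1])
cv2.imwrite('pics/c5.png',cv2.resize(b,None,fx=4,fy=4,interpolation=cv2.INTER_CUBIC))"
```

```text
t 5.35 bracket-frame now [14.7 -0.1 59. ] shift [0.1 5.3 6. ] roll -0.0 w 52.2 F [-0.2  0.1  1. ] M [ 0.04 -0.   -0.03]
```

View pics/c5.png

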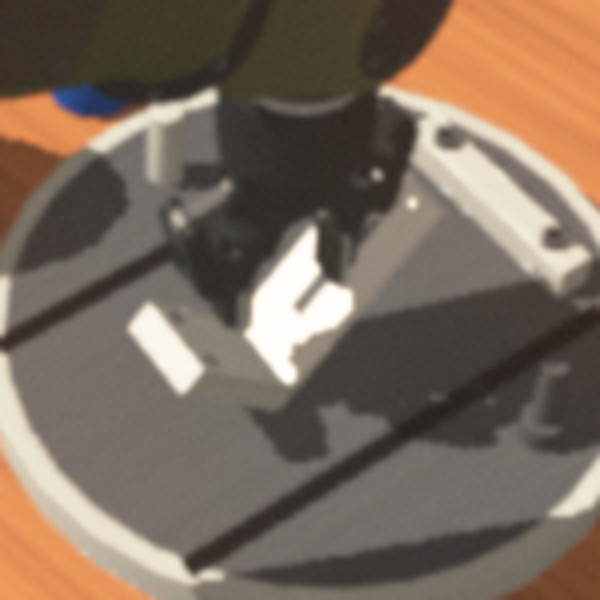

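```bash
cat > th.py <<'E'
from h import *
P=np.array([[-85,25,18],[-85,25,0],[-85,-25,0],[-85,-25,18],[-10,-25,18],[0,-25,140],[0,-25,0]],float)
def ang(px,idx=range(7),p0=(.525,.008,-.26,.75),w=0):
    idx=list(idx); p0=np.array(p0)
    f=lambda p:np.r_[(proj("side",place(p[:3],P[idx],.03,p[3]))-px).ravel(),w*(p-p0)*[300,300,100,0]]
    r=least_squares(f,p0);print(np.round(r.x,4),"deg",np.degrees(r.x[3]).round(1),r.fun.round(1)); return r.x
if __name__=="__main__":
    px=np.array([[148,302],[128,328],[183,395],[205,368],[292,385],[443,205],[278,410]])/4+[270,170]
    ang(px); np.save("px5.npy",px)
E
python3 th.py
```

```text
[ 0.522   0.0091 -0.2238  0.7655] deg 43.9 [ 0.1  0.  -0.   0.2  0.2  0.2  0.   0.2 -0.8 -0.7  0.3  0.2  0.2 -0.1
 -0.   0.   0.   0. ]
```

Fit: 43.9° with the heel unmoved at (0.522, 0.009). Now I'll open the fingers inside the L so the front tip takes it to about 50° and the rear tip meets the foot, which cages the rotation.

Request:
send_rows(
  moves=[
    [[0,0,0.5],0,0.63],
    [[0,0,1],0,0.65],
    [[0,0,1.5],0,0.67],
    [[0,0,2],0,0.69],
    [[0,0,2.5],0,0.71],
    [[0,0,3],0,0.73],
    [[0,0,3.5],0,0.75],
    [[0,0,4],0,0.77],
    [[0,0,4.5],0,0.79],
    [[0,0,5],0,0.81],
  ],
)

```text
time: 6.28
tool_pos: [0.5353, 0.0055, 0.0843]
ee_rot: [0.0, 0.79, 0.614, 0.0]
contact_force: [0.3, -0.2, -0.2]
gripper_width: 0.0692
grasp_force: 0.2
```

```bash
cat > tr.py <<'E'
# track corners from frame a to now: tr.py prevframe prevpx newname
import sys; from th import *
a,pp,n=sys.argv[1:4]; A=cv2.imread(f"pics/full{a}.png",0); I=read_camera("side")[:,:,::-1].copy(); cv2.imwrite(f"pics/full{n}.png",I)
px=np.load(pp).astype(np.float32).reshape(-1,1,2)
q,st,e=cv2.calcOpticalFlowPyrLK(A,cv2.cvtColor(I,cv2.COLOR_BGR2GRAY),px,None,winSize=(13,13),maxLevel=2)
print("st",st.ravel(),"err",e.ravel().round(1)); q=q.reshape(-1,2); ids=[0,1,2,3]
print("moved",(q-px.reshape(-1,2)).round(1).tolist())
x=ang(q[ids],ids,(.522,.0091,-.235,float(sys.argv[4])),w=3)
np.save(f"px{n}.npy",proj("side",place(x[:3],P,.03,x[3])))
E
python3 go.py 20 53; python3 tr.py 5 px5.npy 6 .85
```

```text
t 6.28 bracket-frame now [14.6 -0.1 54.3] shift [0.1 5.4 1.3] roll -0.0 w 69.2 F [ 0.3 -0.2 -0.2] M [-0.01 -0.03 -0.01]
st [1 1 1 1 1 1 1] err [13.6  2.8  2.7  6.  18.   5.   7.2]
moved [[2.200000047683716, -2.299999952316284], [2.0, -2.200000047683716], [2.200000047683716, -2.0999999046325684], [2.4000000953674316, -2.299999952316284], [0.10000000149011612, -1.2999999523162842], [1.100000023841858, 1.0], [2.5, -1.399999976158142]]
[ 0.522   0.0089 -0.2348  0.8402] deg 48.1 [ 0.3 -0.1 -0.1 -0.1 -0.3 -0.2 -0.2  0.2  0.  -0.2  0.1 -0. ]
```

Request:
send_rows(
  moves=[
    [[0,0,0.3],0,0.825],
    [[0,0.3,0.6],0,0.84],
    [[0,0.6,0.9],0,0.855],
    [[0,0.8,1.2],0,0.87],
    [[0,1.5,1.4],0,0.87],
    [[0,2.5,1.7],0,0.87],
    [[0,3.5,2.0],0,0.87],
    [[0,4.5,2.3],0,0.87],
    [[0,5.5,2.6],0,0.87],
    [[0,6.5,3.0],0,0.87],
  ],
)

```text
time: 7.17
tool_pos: [0.5417, 0.0038, 0.0813]
ee_rot: [0.0, 0.79, 0.614, 0.0]
contact_force: [0.1, 0.4, 0.9]
gripper_width: 0.0743
grasp_force: 0.3
```

```bash
python3 go.py 20 53; python3 tr.py 6 px6.npy 7 .92
```

```text
t 7.17 bracket-frame now [21.2 -0.1 51.3] shift [ 0.1 -1.2 -1.7] roll -0.0 w 74.3 F [0.1 0.4 0.9] M [ 0.02  0.05 -0.  ]
st [1 1 1 1 1 1 1] err [8.4 3.7 3.5 8.4 5.8 4.6 4.4]
moved [[2.299999952316284, -2.4000000953674316], [2.0999999046325684, -2.299999952316284], [2.4000000953674316, -1.899999976158142], [2.700000047683716, -2.200000047683716], [0.8999999761581421, -0.5], [1.899999976158142, 1.7999999523162842], [2.799999952316284, -1.600000023841858]]
[ 0.522   0.0089 -0.2349  0.9157] deg 52.5 [ 0.2  0.2 -0.  -0.  -0.3 -0.4 -0.2 -0.   0.  -0.2  0.  -0. ]
```

Request:
send_rows(
  moves=[
    [[0,0.4,0.7],0,0.87],
    [[0,0.8,1.4],0,0.87],
    [[0,1.4,2.0],0,0.87],
    [[0,2.0,2.4],0,0.87],
    [[0,2.7,2.8],0,0.87],
    [[0,3.4,3.2],0,0.87],
    [[0,4.1,3.5],0,0.87],
    [[0,4.8,3.9],0,0.87],
    [[0,5.5,4.2],0,0.87],
    [[0,6.2,4.5],0,0.87],
  ],
)

```text
time: 8.05
tool_pos: [0.5483, 0.0024, 0.0782]
ee_rot: [0.001, 0.79, 0.614, 0.001]
contact_force: [-2.1, -0.0, 15.3]
gripper_width: 0.0743
grasp_force: 8.1
```

```bash
python3 go.py 20 53; python3 tr.py 7 px7.npy 8 1.0
```

```text
t 8.05 bracket-frame now [28.   0.1 48.2] shift [-0.1 -8.  -4.8] roll -0.0 w 74.3 F [-2.1 -0.  15.3] M [0.24 0.98 0.03]
st [1 1 1 1 1 1 1] err [6.  3.4 3.1 8.  8.3 3.3 3.1]
moved [[2.0, -1.7999999523162842], [1.7999999523162842, -1.600000023841858], [2.0, -1.5], [2.0, -1.399999976158142], [1.899999976158142, -1.600000023841858], [1.100000023841858, 1.100000023841858], [0.8999999761581421, -0.5]]
[ 0.522   0.0088 -0.2349  0.974 ] deg 55.8 [-0.1  0.2 -0.1 -0.1 -0.2 -0.3 -0.  -0.2  0.  -0.3  0.  -0. ]
```

Request:
send_rows(
  moves=[
    [[0,0.2,-0.5],0,0.87],
    [[0,0.6,-1],0,0.87],
    [[0,1.1,-1],0,0.87],
    [[0,1.6,-1],0,0.87],
    [[0,2.2,-1],0,0.87],
    [[0,2.8,-1],0,0.87],
    [[0,3.4,-1],0,0.87],
    [[0,4.0,-1],0,0.87],
    [[0,4.5,-1],0,0.87],
    [[0,5,-1],0,0.87],
  ],
)

```text
time: 8.93
tool_pos: [0.5524, 0.0011, 0.0776]
ee_rot: [-0.0, 0.79, 0.614, -0.0]
contact_force: [0.3, -0.1, 0.7]
gripper_width: 0.0743
grasp_force: 0.3
```

```bash
python3 go.py 20 53; python3 tr.py 8 px8.npy 9 1.05
```

```text
t 8.93 bracket-frame now [32.2 -0.2 47.6] shift [  0.2 -12.2  -5.4] roll -0.0 w 74.3 F [ 0.3 -0.1  0.7] M [ 0.04 -0.01 -0.02]
st [1 1 1 1 1 1 1] err [3.1 2.3 2.3 5.2 3.3 2.  1.7]
moved [[1.5, -1.2000000476837158], [1.399999976158142, -1.2000000476837158], [1.399999976158142, -1.2999999523162842], [1.399999976158142, -1.2000000476837158], [1.100000023841858, -0.699999988079071], [0.8999999761581421, 0.8999999761581421], [0.4000000059604645, -0.30000001192092896]]
[ 0.522   0.0089 -0.2349  1.0185] deg 58.4 [-0.  -0.  -0.1 -0.2 -0.1 -0.   0.  -0.   0.  -0.2  0.  -0. ]
```

Request:
send_rows(
  moves=[
    [[0,0.1,0.2],0,0.87],
    [[0,0.2,0.4],0,0.87],
    [[0,0.4,0.6],0,0.87],
    [[0,0.6,0.8],0,0.87],
    [[0,0.8,1.0],0,0.87],
    [[0,1.0,1.2],0,0.87],
    [[0,1.2,1.4],0,0.87],
    [[0,1.4,1.6],0,0.87],
    [[0,1.7,1.8],0,0.87],
    [[0,2,2],0,0.87],
  ],
)

```text
time: 9.82
tool_pos: [0.5545, 0.0006, 0.0759]
ee_rot: [0.0, 0.79, 0.614, 0.0]
contact_force: [0.5, 0.6, 3.4]
gripper_width: 0.0741
grasp_force: 1.4
```

```bash
python3 go.py 20 53; python3 tr.py 9 px9.npy 10 1.05
```

```text
t 9.82 bracket-frame now [34.4 -0.1 45.9] shift [  0.1 -14.4  -7.1] roll -0.0 w 74.1 F [0.5 0.6 3.4] M [ 0.01  0.03 -0.01]
st [1 1 1 1 1 1 1] err [2.2 1.6 2.  3.2 2.  1.2 1.5]
moved [[0.6000000238418579, -0.4000000059604645], [0.6000000238418579, -0.5], [0.6000000238418579, -0.5], [0.699999988079071, -0.4000000059604645], [0.30000001192092896, -0.30000001192092896], [0.30000001192092896, 0.30000001192092896], [0.20000000298023224, -0.30000001192092896]]
[ 0.522   0.0089 -0.235   1.036 ] deg 59.4 [-0.  -0.  -0.1 -0.  -0.  -0.1 -0.1 -0.1  0.  -0.1  0.  -0. ]
```

Request:
send_rows(
  moves=[
    [[0,1,-0.2],0,0.87],
    [[0,2,-0.4],0,0.87],
    [[0,3,-0.6],0,0.87],
    [[0,4,-0.9],0,0.87],
    [[0,5,-1.2],0,0.87],
    [[0,6,-1.6],0,0.87],
    [[0,7,-2.0],0,0.87],
    [[0,8,-2.4],0,0.87],
    [[0,8.8,-2.8],0,0.87],
    [[0,9.6,-3.2],0,0.87],
  ],
)

```text
time: 10.7
tool_pos: [0.5638, -0.0018, 0.079]
ee_rot: [0.0, 0.79, 0.614, -0.0]
contact_force: [1.6, 0.8, -1.2]
gripper_width: 0.074
grasp_force: 0.6
```

```bash
python3 go.py 20 53; python3 tr.py 10 px10.npy 11 1.2
```

```text
t 10.7 bracket-frame now [44.  -0.1 49. ] shift [  0.1 -24.   -4. ] roll -0.0 w 74.0 F [ 1.6  0.8 -1.2] M [-0.08 -0.25  0.03]
st [1 1 1 1 1 1 1] err [ 7.8  5.1  8.3 17.5  3.8 13.3  3.4]
moved [[4.900000095367432, -3.0], [5.699999809265137, -3.700000047683716], [5.0, -4.099999904632568], [4.599999904632568, -4.0], [1.5, -0.4000000059604645], [3.799999952316284, 2.700000047683716], [0.800000011920929, -0.30000001192092896]]
[ 0.522   0.0088 -0.2349  1.1808] deg 67.7 [ 0.2 -0.5 -1.  -0.3 -0.3  0.   0.6  0.4  0.  -0.3  0.  -0. ]
```

Request:
send_rows(
  moves=[
    [[0,0.9,-0.4],0,0.87],
    [[0,1.8,-0.8],0,0.87],
    [[0,2.7,-1.2],0,0.87],
    [[0,3.6,-1.6],0,0.87],
    [[0,4.5,-2],0,0.87],
    [[0,5.5,-2.2],0,0.87],
    [[0,6.5,-2.4],0,0.87],
    [[0,7.5,-2.6],0,0.87],
    [[0,8.5,-2.8],0,0.87],
    [[0,9.5,-3],0,0.87],
  ],
)

```text
time: 11.58
tool_pos: [0.573, -0.0041, 0.082]
ee_rot: [0.0, 0.79, 0.614, -0.0]
contact_force: [2.0, -0.1, -1.4]
gripper_width: 0.0743
grasp_force: 0.8
```

```bash
python3 go.py 20 53; python3 tr.py 11 px11.npy 12 1.37
```

```text
t 11.58 bracket-frame now [53.5 -0.1 52. ] shift [  0.1 -33.5  -1. ] roll -0.0 w 74.3 F [ 2.  -0.1 -1.4] M [-0.08 -0.36  0.01]
st [1 1 1 1 1 1 1] err [ 6.   5.4 29.3 17.6  2.8 17.6  5.4]
moved [[4.5, -2.4000000953674316], [4.800000190734863, -2.700000047683716], [1.899999976158142, -1.2999999523162842], [4.5, -2.9000000953674316], [1.399999976158142, -0.0], [1.7000000476837158, 2.700000047683716], [1.0, -0.10000000149011612]]
[ 0.522   0.0086 -0.2353  1.2887] deg 73.8 [-0.6  0.2 -1.2  0.   1.8 -1.5 -0.5  0.6 -0.  -0.4 -0.1 -0. ]
```

Request:
send_rows(
  moves=[
    [[0,0.8,-0.1],0,0.87],
    [[0,1.6,-0.2],0,0.87],
    [[0,2.4,-0.3],0,0.87],
    [[0,3.2,-0.4],0,0.87],
    [[0,4,-0.5],0,0.87],
    [[0,4.8,-0.6],0,0.87],
    [[0,5.6,-0.7],0,0.87],
    [[0,6.4,-0.8],0,0.87],
    [[0,7.2,-0.9],0,0.87],
    [[0,8,-1],0,0.87],
  ],
)

```text
time: 12.47
tool_pos: [0.5807, -0.0061, 0.083]
ee_rot: [-0.0, 0.79, 0.614, -0.0]
contact_force: [1.6, -1.0, -2.0]
gripper_width: 0.0744
grasp_force: 1.0
```

Request:
send_rows(
  moves=[
    [[0,0.6,0],0,0.87],
    [[0,1.2,0],0,0.87],
    [[0,1.8,0],0,0.87],
    [[0,2.4,0],0,0.87],
    [[0,3,0],0,0.87],
    [[0,3.6,0],0,0.87],
    [[0,4.2,0],0,0.87],
    [[0,4.8,0],0,0.87],
    [[0,5.4,0],0,0.87],
    [[0,6,0],0,0.87],
  ],
)

```text
time: 13.3
tool_pos: [0.5865, -0.0075, 0.083]
ee_rot: [-0.0, 0.79, 0.614, 0.0]
contact_force: [1.3, -1.5, -1.3]
gripper_width: 0.0743
grasp_force: 1.0
```

```bash
python3 go.py 20 53; python3 tr.py 12 px12.npy 13 1.5
```

```text
t 13.3 bracket-frame now [67.4 -0.1 53. ] shift [  0.1 -47.4  -0. ] roll -0.0 w 74.3 F [ 1.3 -1.5 -1.3] M [-0.06 -0.39 -0.02]
st [1 1 1 1 1 1 1] err [ 4.6  7.9 29.2 18.8  3.8 37.1  7.1]
moved [[6.0, -3.0], [5.599999904632568, -2.799999952316284], [3.700000047683716, 2.5999999046325684], [6.099999904632568, -2.700000047683716], [1.5, 0.5], [2.0999999046325684, 6.300000190734863], [1.100000023841858, 0.5]]
[ 0.5218  0.0072 -0.2353  1.412 ] deg 80.9 [-1.2  1.2 -0.9  0.4  1.1 -5.1 -1.2  0.8 -0.2 -1.7 -0.1 -0. ]
```

Request:
send_rows(
  moves=[
    [[0,0.5,0],0,0.87],
    [[0,1,0],0,0.87],
    [[0,1.5,0],0,0.87],
    [[0,2,0],0,0.87],
    [[0,2.5,0],0,0.87],
    [[0,3,0],0,0.87],
    [[0,3.5,0],0,0.87],
    [[0,4,0],0,0.87],
    [[0,4.5,0],0,0.87],
    [[0,5,0],0,0.87],
  ],
)

```text
time: 14.18
tool_pos: [0.5913, -0.0088, 0.083]
ee_rot: [0.0, 0.79, 0.614, -0.0]
contact_force: [-0.7, -0.2, 0.8]
gripper_width: 0.0745
grasp_force: 0.0
```

```bash
python3 go.py 20 53; python3 tr.py 13 px13.npy 14 1.5
```

```text
t 14.18 bracket-frame now [72.4 -0.1 53. ] shift [  0.1 -52.4  -0. ] roll -0.0 w 74.5 F [-0.7 -0.2  0.8] M [-0.02 -0.03 -0.04]
st [1 1 1 1 1 1 1] err [9.2 1.5 3.  4.4 1.6 4.4 1.4]
moved [[1.5, -1.2000000476837158], [0.30000001192092896, -0.20000000298023224], [0.30000001192092896, -0.10000000149011612], [0.5, -0.10000000149011612], [0.10000000149011612, -0.0], [-0.0, 0.5], [0.10000000149011612, 0.10000000149011612]]
[ 0.5219  0.0083 -0.2352  1.4355] deg 82.2 [-1.   0.6  0.1 -0.6  0.1 -0.7 -0.  -0.6 -0.1 -0.8 -0.1 -0. ]
```

The bracket now lies flat: force has dropped to zero and the toe barely moved on the last step. Next: lift clear, go behind the foot, and turn the fingers square to the table for the push.

Request:
send_rows(
  moves=[
    [[0,2,-8],0,0.87],
    [[0,3,-25],0,0.87],
    [[0,3,-45],0,0.87],
    [[0,3,-65],0,0.87],
    [[0,-15,-68],-7,0.3],
    [[0,-40,-68],-14,0.3],
    [[0,-65,-68],-21,0.3],
    [[0,-90,-68],-28,0.3],
    [[0,-110,-68],-35,0.3],
    [[0,-120,-68],-42,0.3],
  ],
)

```text
time: 15.07
tool_pos: [0.4734, 0.0213, 0.1517]
ee_rot: [0.0, 0.514, 0.857, 0.0]
contact_force: [0.1, -0.4, 1.2]
gripper_width: 0.0257
grasp_force: 0.0
```

Request:
send_rows(
  moves=[
    [[0,0,0],-7,0.3],
    [[0,0,0],-14,0.3],
    [[0,0,0],-21,0.3],
    [[0,0,0],-28,0.3],
    [[0,0,0],-35,0.3],
    [[0,0,0],-42,0.3],
    [[0,0,0],-49,0.3],
    [[0,0,0],-53.2,0.3],
    [[0,0,0],-53.2,0.3],
    [[0,0,0],-53.2,0.3],
  ],
)

```text
time: 15.9
tool_pos: [0.4752, 0.0208, 0.1514]
ee_rot: [0.0, 0.081, 0.997, 0.0]
contact_force: [0.1, 0.1, -0.1]
gripper_width: 0.0255
grasp_force: 0.0
```

```bash
python3 go.py -50 38; python3 -c "
from h import *
b=read_camera('side')[170:320,270:420,::-1]; a=read_camera('top')[140:290,260:430,::-1]
cv2.imwrite('pics/c6.png',np.hstack([cv2.resize(x,None,fx=2.45,fy=2.45,interpolation=cv2.INTER_CUBIC) for x in (a,b)]))"
```

```text
t 15.9 bracket-frame now [-4.750e+01 -1.000e-01  1.214e+02] shift [ 2.6  0.3 83.4] roll 95.0 w 25.5 F [ 0.1  0.1 -0.1] M [-0.06 -0.01 -0.03]
```

View pics/c6.png

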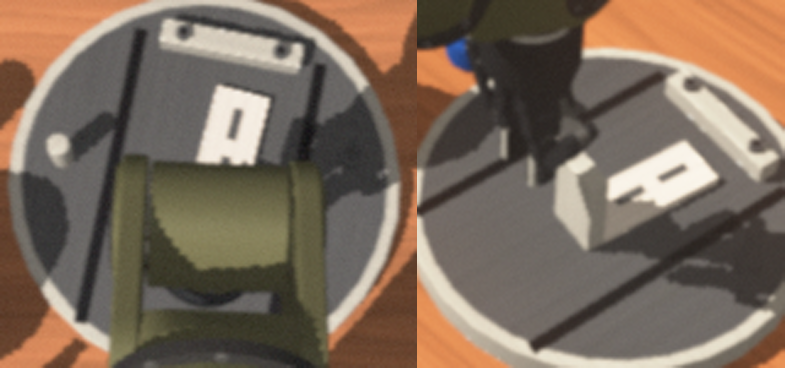

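```bash
python3 - <<'E'
from h import *
tab=np.array([.57316,.00715,-.15868])
# lying: bracket z along world forward, upper face (x=-10) at height 10
t=np.array([[216,85],[271,97]])/2.45+[260,140]; s=np.array([[272,140],[302,182],[170,247]])/2.45+[270,170]
obs=[("top",[[140,25,10],[140,-25,10]],t),("side",[[140,25,10],[140,-25,10],[0,-25,0]],s)]
p,r=fit(obs,[.52,.01,-.23],.03);print(p,r)
for q in ([140,25],[140,-25],[0,0]):
    w=place(p,[[*q,0]])[0][:2]-tab[:2];c,n=np.cos(tab[2]),np.sin(tab[2]);print("table",np.round([1e3*(c*w[0]+n*w[1]),1e3*(-n*w[0]+c*w[1])],1))
E
```

```text
[ 0.52230034  0.0115824  -0.2749816 ] [ 1.7 -1.   0.7  0.2 -1.1 -0.3  0.  -2.1 -1.   1.1]
table [91.   4.9]
table [ 85.2 -44.7]
table [-50.9  -3.7]
```

Request:
send_rows(
  moves=[
    [[0,0,12],0,0.3],
    [[0,0,25],0,0.3],
    [[0,0,38],0,0.3],
    [[0,0,50],0,0.3],
    [[0,0,60],0,0.3],
    [[0,0,70],0,0.3],
    [[0,0,78],0,0.3],
    [[0,0,83],0,0.3],
    [[0,0,83],0,0.3],
    [[0,0,83],0,0.3],
  ],
)

```text
time: 16.83
tool_pos: [0.4751, 0.0208, 0.068]
ee_rot: [-0.0, 0.079, 0.997, -0.0]
contact_force: [-0.1, -0.2, 0.4]
gripper_width: 0.0257
grasp_force: 0.0
```

Request:
send_rows(
  moves=[
    [[-5,-2,0],0,0.3],
    [[-10,-2,0],0,0.3],
    [[-15,-2,0],0,0.3],
    [[-20,-2,0],0,0.3],
    [[-24,-2,0],0,0.3],
    [[-28,-2,0],0,0.3],
    [[-31,-2,0],0,0.3],
    [[-34,-2,0],0,0.3],
    [[-37,-2,0],0,0.3],
    [[-40,-2,0],0,0.3],
  ],
)

```text
time: 17.67
tool_pos: [0.5135, 0.0126, 0.0676]
ee_rot: [-0.001, 0.079, 0.997, -0.0]
contact_force: [-6.8, -1.6, 1.9]
gripper_width: 0.0257
grasp_force: 0.0
```

Request:
send_rows(
  moves=[
    [[-1.5,0,0],0,0.3],
    [[-3,0,0],0,0.3],
    [[-4.5,0,0],0,0.3],
    [[-6,0,0],0,0.3],
    [[-7.5,0,0],0,0.3],
    [[-9,0,0],0,0.3],
    [[-10.5,0,0],0,0.3],
    [[-12,0,0],0,0.3],
    [[-13.5,0,0],0,0.3],
    [[-15,0,0],0,0.3],
  ],
)

```text
time: 18.5
tool_pos: [0.5282, 0.0102, 0.0676]
ee_rot: [-0.001, 0.079, 0.997, -0.0]
contact_force: [-7.3, -1.1, 2.3]
gripper_width: 0.0255
grasp_force: 0.0
```

Request:
send_rows(
  moves=[
    [[-0.8,0,0],0,0.3],
    [[-1.6,0,0],0,0.3],
    [[-2.4,0,0],0,0.3],
    [[-3.2,0,0],0,0.3],
    [[-4,0,0],0,0.3],
    [[-4.6,0,0],0,0.3],
    [[-5.2,0,0],0,0.3],
    [[-5.8,0,0],0,0.3],
    [[-6.4,0,0],0,0.3],
    [[-7,0,0],0,0.3],
  ],
)

```text
time: 19.33
tool_pos: [0.535, 0.0092, 0.0676]
ee_rot: [-0.001, 0.079, 0.997, 0.0]
contact_force: [-12.2, 1.6, 4.0]
gripper_width: 0.0259
grasp_force: 0.0
```

Request:
send_rows(
  moves=[
    [[-0.3,0,0],0,0.3],
    [[-0.6,0,0],0,0.3],
    [[-0.9,0,0],0,0.3],
    [[-1.2,0,0],0,0.3],
    [[-1.4,0,0],0,0.3],
    [[-1.6,0,0],0,0.3],
    [[-1.8,0,0],0,0.3],
    [[-2,0,0],0,0.3],
    [[-2.1,0,0],0,0.3],
    [[-2.1,0,0],0,0.3],
  ],
)

```text
time: 20.17
tool_pos: [0.5351, 0.0094, 0.0672]
ee_rot: [-0.004, 0.079, 0.997, 0.0]
contact_force: [-25.8, 5.2, 10.3]
gripper_width: 0.0257
grasp_force: 0.0
```

```bash
python3 - <<'E'
from h import *
import workcell
cv2.imwrite("pics/full20.png",read_camera("side")[:,:,::-1]);cv2.imwrite("pics/top20.png",read_camera("top")[:,:,::-1])
s=sense();print(s["contact_force"],s["wrist_torque"],s["tool_pos"])
E
```

```text
[-25.13049827   4.35051086  10.96371003] [ 0.4940547   3.18811234 -0.09417472] [0.53506794 0.00936205 0.06718829]
```

Firm stop at 26 N: the leg is against the bar. Backing off straight, then up.

Request:
send_rows(
  moves=[
    [[1,0,0],0,0.3],
    [[2.5,0,0],0,0.3],
    [[6,0,0],0,0.3],
    [[12,0,0],0,0.3],
    [[20,0,0],0,0.3],
    [[30,0,0],0,0.3],
    [[42,0,-5],0,0.3],
    [[55,0,-30],0,0.3],
    [[75,0,-65],0,0.3],
    [[100,0,-100],0,0.3],
  ],
)

```text
time: 21.1
tool_pos: [0.4387, 0.0245, 0.1675]
ee_rot: [-0.001, 0.079, 0.997, -0.0]
contact_force: [0.9, 0.6, -0.3]
gripper_width: 0.0255
grasp_force: 0.0
```

Request:
send_rows(
  moves=[
    [[20,20,-30],0,0.3],
    [[35,50,-60],0,0.3],
    [[35,90,-80],0,0.3],
    [[35,130,-80],0,0.3],
    [[35,170,-80],0,0.3],
    [[35,200,-80],0,0.3],
    [[35,230,-80],0,0.3],
    [[35,260,-80],0,0.3],
    [[35,280,-80],0,0.3],
    [[35,280,-80],0,0.3],
  ],
)

```text
time: 21.93
tool_pos: [0.4491, 0.3091, 0.2463]
ee_rot: [-0.0, 0.078, 0.997, 0.0]
contact_force: [-0.6, 0.5, 0.2]
gripper_width: 0.0257
grasp_force: 0.0
```

```bash
python3 -c "
from h import *
b=read_camera('side')[180:310,275:435,::-1]; a=read_camera('top')[145:275,275:415,::-1]
cv2.imwrite('pics/c7.png',np.hstack([cv2.resize(x,None,fx=2.6,fy=2.6,interpolation=cv2.INTER_CUBIC) for x in (a,b)]))
tab=[.57316,.00715,-.15868]
# predicted pixels of the seated bracket for reference
for n,o in(('top',[275,145]),('side',[275,180])): print(n,((proj(n,place(tab,[[115,-65,52],[115,65,52],[115,-65,30],[115,65,30],[115,-30,40],[115,20,40]]))-o)*2.6).round(0).tolist())"
```

```text
top [[281.0, 57.0], [131.0, 32.0], [277.0, 65.0], [131.0, 40.0], [239.0, 55.0], [182.0, 45.0]]
side [[353.0, 151.0], [248.0, 58.0], [349.0, 167.0], [246.0, 75.0], [322.0, 134.0], [282.0, 98.0]]
```

View pics/c7.png

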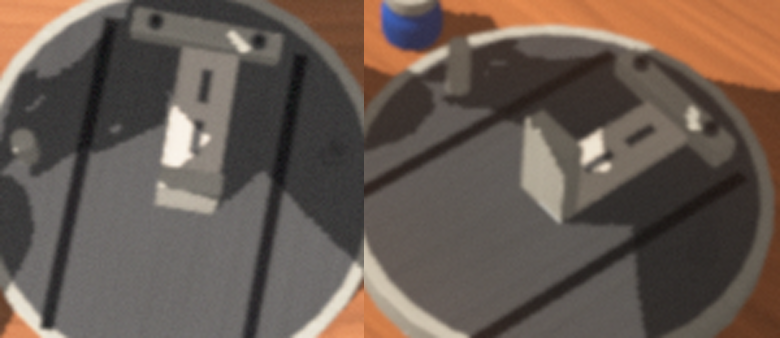

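Bracket lies against the bar with its foot up; leg end at crop (182,47)-(239,58). I'll check squareness numerically from the leg's edges.

```bash
python3 - <<'E'
from h import *
tab=np.array([.57316,.00715,-.15868])
I=np.mean([cv2.cvtColor(read_camera('top'),cv2.COLOR_RGB2GRAY).astype(float) for _ in range(8)],0); I=cv2.GaussianBlur(I,(0,0),.7)
K=np.float64(C['top']['K']);D=np.float64(C['top']['dist_coeffs']);T=C['top']['T']
def back(px,z):
    u=cv2.undistortPoints(np.float64(px).reshape(-1,1,2),K,D).reshape(-1,2); d=np.c_[u,np.ones(len(u))]@T[:3,:3].T; return (T[:3,3]+d*((z-T[2,3])/d[:,2:]))[:,:2]
def edge(y,lo,hi,sign):
    g=np.gradient(I[y])*sign; i=lo+np.argmax(g[lo:hi+1]); a,b,c=g[i-1:i+2]; return i+.5*(a-c)/(a-2*b+c)
for nm,s,f in(("L",1,lambda y:345-(y-163)*.19),("R",-1,lambda y:366.9-(y-167)*.16)):
    px=np.array([[edge(y,int(f(y))-3,int(f(y))+4,s),y] for y in range(170,200)]); w=back(px,.04)
    k=np.ones(len(w),bool)
    for _ in range(4):
        p=np.polyfit(w[k,0],w[k,1],1); r=w[:,1]-np.polyval(p,w[:,0]); k=abs(r)<max(.0008,1.5*np.median(abs(r[k])))
    print(nm,"yaw",np.degrees(np.arctan(p[0])).round(2),"vs table",np.degrees(tab[2]).round(2),"n",k.sum(),"rms mm",(r[k].std()*1e3).round(2))
E
```

```text
L yaw -10.03 vs table -9.09 n 28 rms mm 0.39
R yaw -9.16 vs table -9.09 n 30 rms mm 0.16
```

The edges read -10.0° and -9.2° against the table's -9.1°, so it is square within measurement.

```bash
python3 -c "
from workcell import workorder; print(workorder.finish_job())"
```

```text
the job is handed in; nothing more can be done
None
```

I handed the job in at about 22 s of robot time: the bracket was eased over onto the back of its leg with fingertip pushes only, foot standing up. Its leg end sits against the stop bar, square within measurement, and the fingers never went near the dowel, bolt, jar or screwdriver.

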